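Stand up an angle plate and back a mould plate with it

ROBOT

A 6-joint arm with a two-finger parallel gripper is mounted at the origin on the work surface. World frame = base frame: x ahead of the robot, y to its left, z up, the work surface at z = 0. Lengths are in m, angles in rad, forces in N, time in s.
With the tool pointing down it reaches from about 0.3 to 0.875 m from the base axis. Payload 6.4 kg.
Tool frame: the origin (TCP) lies on the centre line of the jaws, within the pads' length; the fingertips stand 8 mm ahead of it and the grasp point (between the pads) lies 11 mm behind it; z points along the fingers, y is the line along which they close (so a half turn about z gives the same grasp; the last joint's range is limited). The gripper opens to 85 mm and grips with 20 to 120 N. Pads are 22 mm wide; open, the fingers measure 114 mm over their backs; the gripper's body (76 mm by 85 mm) begins 54 mm behind the grasp point. The pads swing forward as they close: fully open they stand 13 mm farther back than shut.
Start: joints at [-1.332, 0.181, 1.607, -0, 1.354, -0.206], TCP at [0.247, -0.519, 0.205] pointing down, gripper open.
Joint ranges: [-2.99, 2.99], [-0.89, 2.07], [0.3, 2.58], [-1.14, 4.28], [0, 2.63], [-3.12, 3.12]. Speed limits (rad/s): [2.57, 2.57, 3.01, 3.14, 3.14, 3.14].

INTERFACE

Orientations are given as a unit quaternion [w, x, y, z].
In Python, from bench import ctrl gives the robot as it stands.
- The arm moves only by the shell command python3 -m handwheel 'ROWS' [OPENING]. ROWS is JSON, a list that holds one entry, the list of rows, each a list of 4 numbers: the shift along the tool's x, y, z each as a share of 20 cm, from -1 to 1, then the turn about the tool's z as a share of 1.5 rad, from -1 to 1. In form: [[[x, y, z, twist], ...]]. A call has 1 to 10 rows; each row is the pose to reach, as a shift and turn from the pose commanded when the call began, along the tool's axes at that moment; what a row does not reach only later rows make up. A row lasts 1/8 s, in which the tool goes at most 62.5 mm and 10.7 degrees, less where a joint would pass 70% of its speed; a pose out of reach is approached as far as the arm can. A call with a number of a shift or a turn outside -1 to 1 is refused whole. A call with a gripper value outside its range is refused whole. OPENING is the finger opening in mm, from 0 to 85.4, set as the call begins (- or left out, the last holds). The fingers move at their own pace and stop on an object; the grip force is fixed at half the most. Time passes only in rows, so rows that repeat a pose let the fingers close. It gives the time, the measured TCP pose, the force, the opening and the grip force at its end, in the units of the state.
- ctrl.get_obs(): the state, without advancing time (a new reading comes with each control period).
- ctrl.camera(name): name is "side" or "top" or "wrist"; returns a dict with "color" (480x640x3 uint8, red, green, blue), "range_z" (480x640 float32, m along the optical axis (not along the pixel's ray), 0 where there is no reading), "K" (3x3 intrinsics, pixels), "pose" (4x4, takes a point from camera to world coordinates); the wrist camera has in their place "T_tool_cam" (4x4, takes a point from camera to tool coordinates, whose origin is the TCP and whose axes are the flange's). Camera axes: x right, y down, z forward; pixel columns grow to the right and rows downward; lengths in m; the calibration is good to about 2 mm. The wrist camera is an equidistant fisheye: a pixel r from the principal point sees the ray r / f radians off the axis. A picture is of the moment at which its call begins: read the wrist's pose just before it.
- ctrl.hand_in(): hands the job in; it is judged then, once.
The state is a dict: "time_s": time; "q": joint angles; "dq": joint speeds; "joint_efforts": joint torques, N m; "eef_pos": TCP position; "eef_rot": TCP orientation; "wrist_force": force on the tool from outside, world axes, zero at the start; "torque": the same for the moment, N m; "opening": opening from 0.0 (shut) to 1.0 (fully open); "grasp_force": force on a finger pad.
Only numpy, scipy, OpenCV 4.12 (cv2) and the standard library are available. Lean on these libraries where they do the work, as an engineer would, in place of code of your own. Each camera call takes 0.05 s, during which the arm holds its last target. There are 200 camera calls.

TASK

Get the mould plate ready for marking out: without gripping the slotted angle plate or picking it up, gently push its raised foot over so that it stands upright on that foot on the granite, then slide it along until its upright face backs the tall mould plate, flat against it and centred on its width by eye. The mould plate must stay standing where it is, and everything else on the bench is left alone.

Things in the scene. Friction and masses are not known exactly. Their poses are not given: they have to be found in the camera images.
- surface_plate: Fixed black granite surface plate, 450 x 630 x 80 mm high, its longer side along its y axis; origin at the centre of its underside, so its flat top is 80 mm above the origin (world z = 0.080).
- angle_plate: Slotted steel L-shaped angle plate, loose, 0.75 kg, limbs 12 mm thick, 65 mm wide. Origin: middle of the outer heel edge. Own axes: z from the heel up the outside of the upright (90 mm, x -12..0), -x from the heel along the underside of the foot (75 mm, z 0..12), y along the heel. Starts lying on its upright, z level, roughly towards the mould plate, foot straight up; must end with z up.
- foot_toe (a point): Centre of the toe, the 12 x 65 mm end face of the angle plate's foot, at x -75, z 6 mm of its frame. At the start it is the top of the raised foot: pushing near it, from inside the L and away from the mould plate, with about 4 N turns the plate over its heel. Once the plate stands, the toe is where it slides if pushed (low); pushed high on the upright it tips back.
- mass_centre (a point): Angle plate's centre of mass, at x -21, z 28 mm of its frame: when lying, 28 mm from the heel and 21 mm above the granite, so after about 53 degrees of turn the plate falls onto its foot by itself.
- heel_left (a point): The end of the angle plate's outer heel edge at y = +32.5 mm of its frame. Once standing, the outside of the upright (x = 0) rises from this edge and faces the mould plate.
- heel_right (a point): The end of the angle plate's outer heel edge at y = -32.5 mm of its frame.
- mould_plate: Steel mould plate with four corner holes, loose, about 1.5 kg, standing on edge on the granite: 20 mm thick (its x), 110 mm wide (its y), 95 mm tall (its z). Origin at the centre of its underside; the face to be backed is the one at x = -10 mm, which looks towards the angle plate.
- height_gauge: Scribing height gauge standing on the granite on the other side of the mould plate: base 85 x 55 x 30 mm, column to 281 mm high, scriber reaching 63 mm from the origin along its -x at 112 mm height. Origin at the centre of the base's underside. Leave alone.
- vee_block: Steel vee block 40 x 50 x 38 mm high on the granite beside the mould plate; origin at the centre of its underside. Leave alone.
- core_insert: Dark steel mould insert 46 x 46 x 42 mm with two upright dowels (60 mm high in all), on the granite beside the angle plate; origin at the centre of its underside. Leave alone.
- try_square: Try square lying on the granite near the far edge: stock 18 x 75 x 14 mm (centred on the origin, long in its y), blade 95 x 20 x 4 mm reaching out to x = 104 mm at y -27.5 mm. Leave alone.
- setup_block: Steel set-up block 25 x 75 x 50 mm high with reamed holes, on the granite near its left end; origin at the centre of its underside. Leave alone.
- copper_block: Copper block 30 x 55 x 28 mm high on the bench beside the granite, to the robot's right; origin at the centre of its underside. Leave alone.
- oilstone: Grey oilstone 50 x 150 x 25 mm high on the bench beside the granite, to the robot's left; origin at the centre of its underside. Leave alone.
Things that resemble listed ones, but are neither listed nor needed, are in the scene too. What is shaped like the angle_plate but blue or red is not meant.

How it is judged:
On the way:
1. the angle plate stands upright on its foot on the granite (angle between angle_plate's own z axis and vertical below 0.06 rad and height (world z) of angle_plate below 0.086 m), for 0.2 s.
At the end, for the whole second after the job is handed in: Angle plate at rest, upright on its foot (within 3.5 deg), both ends of its heel within 3 mm of the mould plate's near face and its middle within 15 mm of that plate's middle; mould plate upright, moved under 6 mm; everything else moved under 12 mm (all of step 1 and x of heel_left in the frame of mould_plate between -0.013 and -0.007 m and x of heel_right in the frame of mould_plate between -0.013 and -0.007 m and y of angle_plate in the frame of mould_plate between -0.015 and 0.015 m and distance of mould_plate from where it was at the start of the episode below 0.006 m and angle between mould_plate's own z axis and vertical below 0.05 rad and linear speed of each of angle_plate, mould_plate below 0.01 m/s and angular speed of angle_plate below 0.05 rad/s and distance of each of height_gauge, vee_block, core_insert, try_square, setup_block, copper_block, oilstone from where it was at the start of the episode below 0.012 m); the robot touches nothing.
It fails at once if the angle plate is lifted: its heel edge rises more than 15 mm off the granite (height (world z) of angle_plate above 0.095 m).
It fails at once if the angle plate is gripped or pushed hard: the fingers bear on it with over 30 N (contact force between the fingers and angle_plate above 30 N).
It fails at once if the mould plate is tipped or pushed away more than 8 mm (angle between mould_plate's own z axis and vertical above 0.15 rad or distance of mould_plate from where it was at the start of the episode above 0.008 m).
It fails at once if another thing on the granite or the bench is disturbed: moved more than 12 mm (distance of any of height_gauge, vee_block, core_insert, try_square, setup_block, copper_block, oilstone from where it was at the start of the episode above 0.012 m).
It also fails if it takes over 54 s, if anything falls off the work surface, if the arm or the gripper's body presses on something with over 40 N, if the wrist force passes 120 N, or if a joint passes its speed limit or range.

## Working session

There is one attempt and no reset: what is moved stays moved. The work goes in short steps, Python scripts to look and compute and a shell command to move; the robot and the scene stay as the last step left them, time stands still between calls to the robot, and variables do not carry over. Pictures are saved under pics/ and viewed, at most 10 in all, crops included, and the job is handed in when it is done.

```bash
mkdir -p pics; ls; cat > h.py <<'E'
import numpy as np, cv2
from bench import ctrl
def cloud(c):
    z=c["range_z"];K=c["K"];v,u=np.indices(z.shape)
    P=np.stack([(u-K[0,2])/K[0,0]*z,(v-K[1,2])/K[1,1]*z,z,np.ones_like(z)],-1)
    W=(P@c["pose"].T)[...,:3]; W[z==0]=np.nan; return W
E
python3 - <<'E'
from h import *
for n in("top","side"):
    c=ctrl.camera(n); np.savez(f"{n}0.npz",**{k:c[k] for k in("color","range_z","K","pose")})
    cv2.imwrite(f"pics/{n}0.png",c["color"][...,::-1]); print(n,c["pose"].round(3).tolist(),c["K"].round(1).tolist())
o=ctrl.get_obs();print({k:np.round(v,3) for k,v in o.items()})
E
```

```text
pics
top [[0.003, -0.991, 0.132, 0.337], [-1.0, -0.005, -0.012, -0.016], [0.012, -0.132, -0.991, 1.525], [0.0, 0.0, 0.0, 1.0]] [[587.7, 0.0, 310.6], [0.0, 587.7, 241.9], [0.0, 0.0, 1.0]]
side [[-0.731, -0.465, 0.499, -0.128], [-0.682, 0.477, -0.554, 0.713], [0.02, -0.746, -0.666, 1.021], [0.0, 0.0, 0.0, 1.0]] [[541.2, 0.0, 322.3], [0.0, 541.2, 245.1], [0.0, 0.0, 1.0]]
{'time_s': np.float64(0.1), 'q': array([-1.332,  0.181,  1.608,  0.   ,  1.354, -0.206]), 'dq': array([ 0.002, -0.002, -0.003, -0.   , -0.001, -0.001]), 'joint_efforts': array([ 1.0000e-03, -4.4588e+01, -3.5224e+01, -0.0000e+00,  4.0000e-03,
       -0.0000e+00]), 'eef_pos': array([ 0.247, -0.519,  0.204]), 'eef_rot': array([-0.001,  0.975,  0.221,  0.   ]), 'wrist_force': array([-0.291,  0.298,  0.302]), 'torque': array([ 0.07 ,  0.034, -0.01 ]), 'grasp_force': np.float64(0.0), 'opening': np.float64(0.999)}
```

View pics/top0.png

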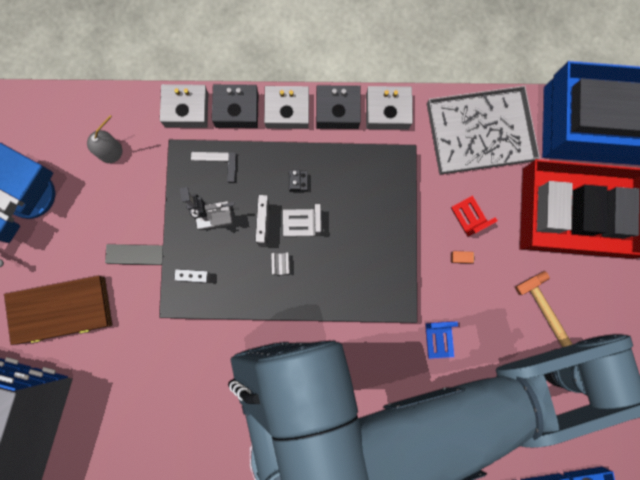

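View pics/side0.png

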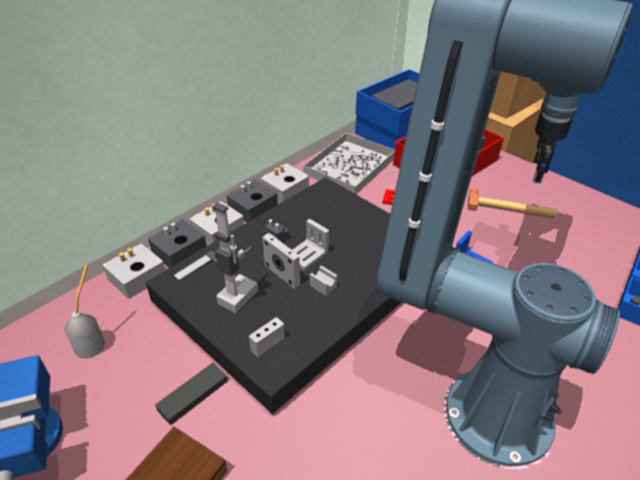

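Top view: the candidates are the steel L at px (302,221) on the granite, a red L at (472,215) and a blue L at (440,340). I choose the steel one: it lies on the granite with its foot up at (318,218) and the mould plate at (262,219). The vee block is at (281,264) and the core insert at (298,180). The side view shows the same steel L at (315,240), mould plate at (281,258).

```bash
python3 - <<'E'
from h import *
t=dict(np.load("top0.npz"));s=dict(np.load("side0.npz"))
Wt=cloud(t);Ws=cloud(s)
im=cv2.resize(t["color"][160:290,240:350,::-1],None,fx=4,fy=4,interpolation=cv2.INTER_CUBIC);im2=cv2.resize(s["color"][205:335,255:345,::-1],None,fx=4,fy=4,interpolation=cv2.INTER_CUBIC)
cv2.imwrite("pics/crop.png",np.hstack([im[:520],im2[:520]])[:, :800])
def rect(W,m,name):
    p=W[m]; r=cv2.minAreaRect((p[:,:2]*1000).astype(np.float32)); print(name,len(p),"z",np.percentile(p[:,2],[5,50,95]).round(4),"c",np.round(r[0],1),"sz",np.round(r[1],1),"ang",round(r[2],2))
for n,W in(("top",Wt),("side",Ws)):
    g=W[...,2]; 
    gp=(abs(g-.08)<.012)
    print(n,"granite z",np.nanmedian(g[gp]))
    # components by height slices inside granite
    for lo,hi in((.086,.1),(.11,.135),(.14,.163),(.165,.185)):
        m=(g>lo)&(g<hi)&(W[...,0]>.2)&(W[...,0]<.65)&(abs(W[...,1])<.4)
        k,l,st,_=cv2.connectedComponentsWithStats(m.astype(np.uint8),connectivity=4)
        for i in range(1,k):
            if st[i,4]>25: rect(W,l==i,f"{lo}-{hi} px{st[i,:4]}")
E
```

```text
top granite z 0.08136717281943484
0.086-0.1 px[280 208  38  29] 725 z [0.0873 0.0933 0.0983] c [576.1  -3.4] sz [72.3 86.8] ang 4.48
0.11-0.135 px[196 207  36  21] 319 z [0.1104 0.1126 0.1172] c [584.8 204.2] sz [40.2 84.3] ang 11.97
0.11-0.135 px[284 252   5  21] 58 z [0.114  0.1192 0.1241] c [475.7  25.5] sz [ 9.8 48.2] ang 89.98
0.11-0.135 px[271 253   6  21] 60 z [0.1107 0.1186 0.1254] c [473.2  57.4] sz [48.7  9.3] ang 7.75
0.11-0.135 px[175 269  34  13] 314 z [0.1225 0.1307 0.1343] c [442.6 251.4] sz [75.8 25.4] ang 86.48
0.14-0.163 px[315 204   6  28] 145 z [0.1517 0.1561 0.1608] c [578.2 -48. ] sz [65.5 12. ] ang 1.94
0.165-0.185 px[256 195  11  47] 414 z [0.1714 0.1763 0.1811] c [573.3  83.1] sz [ 20.4 110.2] ang 87.18
side granite z 0.08144362285656465
0.086-0.1 px[292 240  37  30] 519 z [0.0878 0.0934 0.0978] c [577.4 -11.1] sz [70.6 92.6] ang 1.09
0.086-0.1 px[265 262  35  25] 137 z [0.0865 0.0926 0.0991] c [570.8  90.1] sz [111.   19.5] ang 5.58
0.086-0.1 px[310 281  26  14] 100 z [0.0866 0.0929 0.0992] c [464.3  52.6] sz [60.  28.8] ang 38.09
0.086-0.1 px[218 287  40  2
[... 579 characters left out ...]
135 px[217 275  38  31] 465 z [0.1102 0.1122 0.1278] c [589.8 205.8] sz [56.5 86.3] ang 11.25
0.11-0.135 px[249 318  35  31] 535 z [0.1131 0.1297 0.1336] c [441.1 250. ] sz [76.3 28.6] ang 86.5
0.14-0.163 px[307 220  22  17] 186 z [0.1416 0.1536 0.1589] c [577.5 -49.1] sz [68.4 19. ] ang 3.02
0.14-0.163 px[263 242  37  30] 265 z [0.1411 0.1513 0.162 ] c [570.1  90.2] sz [112.6  19.6] ang 6.52
0.14-0.163 px[225 278  12  10] 73 z [0.1427 0.1527 0.1612] c [587.3 225.2] sz [27.5  9. ] ang 23.69
0.165-0.185 px[263 234  37  31] 390 z [0.1668 0.1756 0.1788] c [570.9  81.3] sz [ 24.2 111.6] ang 86.33
0.165-0.185 px[224 274  11   6] 34 z [0.1652 0.1702 0.1791] c [587.2 223.7] sz [24.4  8.6] ang 13.35
```

View pics/crop.png

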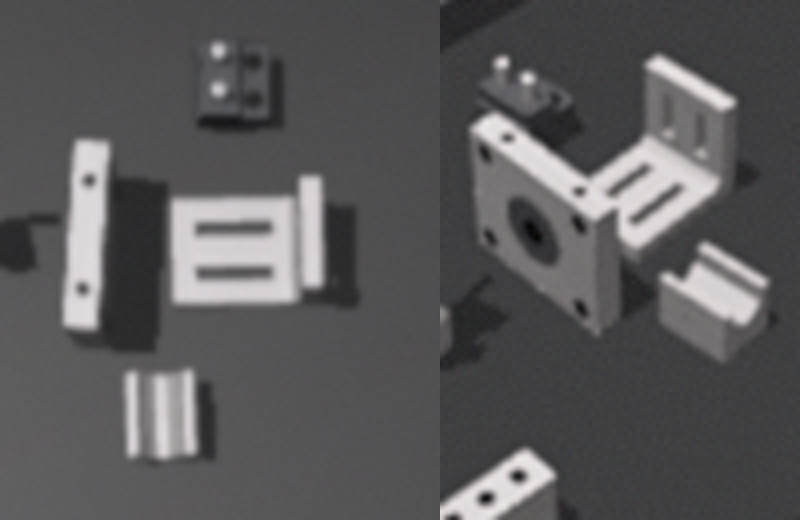

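The crop confirms it: bare steel, slotted, foot up (crop px 312,232), mould plate at (87,235). Travel first, turning the tool so that x is the mould-plate normal.

```bash
python3 -m handwheel '[[[0,0,-0.3,0],[0.3,-0.18,-0.3,-0.12],[1,-0.6,-0.3,-0.713],[1,-0.6,-0.3,-0.713],[1,-0.6,-0.3,-0.713],[1,-0.6,-0.3,-0.713],[1,-0.6,-0.3,-0.713],[1,-0.6,-0.3,-0.713],[1,-0.6,-0.3,-0.713],[1,-0.6,-0.3,-0.713]]]' 30
python3 -m handwheel '[[[0.79,0.46,0,0],[0.79,0.46,0,0],[0.79,0.46,0,0],[0.79,0.46,0,0],[0.79,0.46,0,0],[0.79,0.46,0,0]]]'
python3 - <<'E'
from h import *
o=ctrl.get_obs();print({k:np.round(v,3) for k,v in o.items()})
E
```

```text
time_s: 1.35
eef_pos: [0.3762, -0.3248, 0.2645]
eef_rot: [-0.0, 0.727, 0.686, 0.0]
wrist_force: [0.5, -0.2, -0.9]
opening: 0.349
grasp_force: 0.0
time_s: 2.1
eef_pos: [0.4765, -0.1734, 0.2645]
eef_rot: [-0.0, 0.728, 0.686, -0.0]
wrist_force: [-0.2, -0.1, 0.4]
opening: 0.354
grasp_force: 0.0
{'time_s': np.float64(2.1), 'q': array([-0.583, -0.02 ,  1.701, -0.   ,  1.461, -0.524]), 'dq': array([-0.008, -0.   , -0.001,  0.001,  0.001,  0.001]), 'joint_efforts': array([ 5.7600e-01, -3.5480e+01, -3.6466e+01,  2.8000e-02,  8.0000e-03,
       -2.0000e-03]), 'eef_pos': array([ 0.477, -0.173,  0.265]), 'eef_rot': array([-0.   ,  0.728,  0.686, -0.   ]), 'wrist_force': array([-0.228, -0.094,  0.393]), 'torque': array([ 0.014,  0.016, -0.046]), 'grasp_force': np.float64(0.0), 'opening': np.float64(0.354)}
```

```bash
python3 -m handwheel '[[[0.83,0.455,0,0],[0.83,0.455,0,0],[0.83,0.455,0,0],[0.83,0.455,0,0],[0.83,0.455,0,0]]]'
python3 - <<'E'
from h import *
c=ctrl.camera("wrist");print(c["K"].round(1).tolist(),c["T_tool_cam"].round(3).tolist())
np.savez("w0.npz",**c)
d=c["range_z"];cv2.imwrite("pics/w0.png",np.hstack([c["color"][...,::-1][:, :400],cv2.applyColorMap((np.clip(d/.4,0,1)*255).astype(np.uint8),2)[:, :400]]))
E
```

```text
time_s: 2.72
eef_pos: [0.577, -0.0128, 0.2643]
eef_rot: [-0.0, 0.727, 0.686, -0.0]
wrist_force: [0.3, -0.4, -0.7]
opening: 0.349
grasp_force: 0.0
[[371.6, 0.0, 320.1], [0.0, 371.6, 237.3], [0.0, 0.0, 1.0]] [[-0.001, -0.965, -0.263, 0.066], [1.0, -0.001, -0.001, 0.0], [0.0, -0.263, 0.965, -0.169], [0.0, 0.0, 0.0, 1.0]]
```

View pics/w0.png

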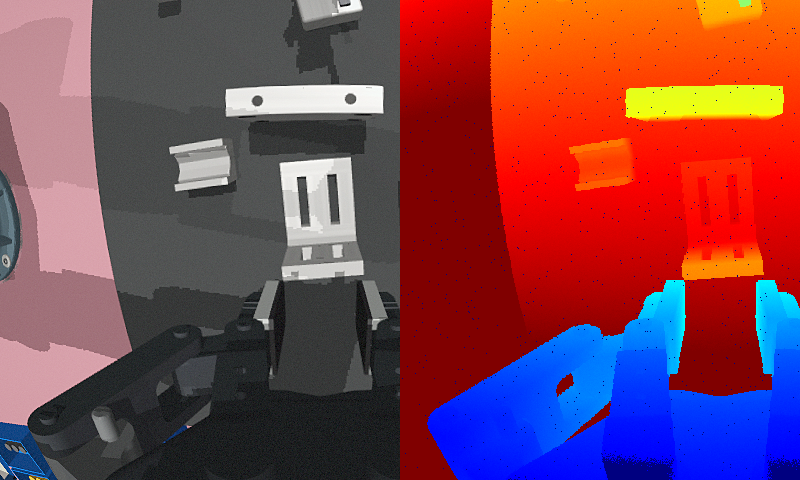

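Wrist view: mould plate at (305,102), upright at (318,200), foot top at (323,270), fingers at (270,300) and (373,300), straddling the foot's line. I now measure the fingertips and the plates from it.

```bash
cat >> h.py <<'E'
from scipy.spatial.transform import Rotation as R
def wcloud(c):
    z=c["range_z"];K=c["K"];v,u=np.indices(z.shape);x=u-K[0,2];y=v-K[1,2];r=np.hypot(x,y)+1e-9;th=r/K[0,0]
    t=np.tan(th)*z; P=np.stack([x/r*t,y/r*t,z,np.ones_like(z)],-1)
    T=(P@c["T_tool_cam"].T)[...,:3]; T[z==0]=np.nan; return T
def toworld(T,o):
    q=o["eef_rot"];return T@R.from_quat([q[1],q[2],q[3],q[0]]).as_matrix().T+o["eef_pos"]
def wlook(): 
    o=ctrl.get_obs();c=ctrl.camera("wrist");T=wcloud(c);return c,T,toworld(T,o),o
def rect(W,m,name):
    p=W[m]; r=cv2.minAreaRect((p[:,:2]*1000).astype(np.float32)); print(name,len(p),"z",np.percentile(p[:,2],[5,50,95]).round(4),"c",np.round(r[0],1),"sz",np.round(r[1],1),"ang",round(r[2],2))
E
python3 - <<'E'
from h import *
c=dict(np.load("w0.npz"));o=ctrl.get_obs();T=wcloud(c);W=toworld(T,o)
m=(T[...,2]<.03)&(T[...,2]>-.06)&(abs(T[...,0])<.02)&(abs(T[...,1])<.05)
for s in(-1,1):
    p=T[m&(T[...,1]*s>0)];print(s,len(p),np.percentile(p,[1,50,99],axis=0).round(4).tolist())
g=W[...,2];print("gran",np.nanmedian(g[abs(g-.08)<.01]))
rect(W,(abs(g-.175)<.008)&(abs(W[...,1]-.08)<.05),"mould")
rect(W,(abs(g-.155)<.008)&(abs(W[...,1]+.05)<.03)&(abs(W[...,0]-.577)<.05),"foot")
rect(W,(abs(g-.092)<.005)&(abs(W[...,1])<.05)&(abs(W[...,0]-.577)<.05),"upright")
f=(g>.1)&(g<.15)&(abs(W[...,1]+.045)<.02)&(abs(W[...,0]-.577)<.03);print(np.nanpercentile(W[f],[5,50,95],axis=0).round(4).tolist())
E
```

```text
-1 1501 [[-0.0107, -0.0282, -0.0598], [0.0067, -0.0173, -0.0469], [0.0109, -0.0147, -0.0289]]
1 1509 [[-0.0108, 0.0148, -0.0597], [0.0066, 0.0176, -0.0466], [0.0109, 0.0285, -0.0278]]
gran 0.07965444224573369
mould 4500 z [0.1732 0.1745 0.1757] c [570.8  80.6] sz [ 20.6 110.7] ang 87.03
foot 1362 z [0.1491 0.1546 0.1557] c [576.2 -50.7] sz [65.2 13. ] ang 1.41
upright 4818 z [0.0904 0.0917 0.0938] c [575.3  -5.9] sz [65.8 78.8] ang 1.55
[[0.5503, -0.0539, 0.1028], [0.5774, -0.0451, 0.1209], [0.6041, -0.0441, 0.1479]]
```

```bash
python3 - <<'E'
from h import *
c=dict(np.load("w0.npz"));T=wcloud(c)
for u in(262,270,276,372,378):
    print(u,[(v,*(T[v,u]*1000).round(0).tolist(),round(float(c["range_z"][v,u]),3)) for v in(274,280,284,290,300,310,330,350)])
E
```

```text
262 [(274, -69.0, -60.0, 184.0, 0.376), (280, -76.0, -60.0, 184.0, 0.377), (284, -80.0, -60.0, 184.0, 0.379), (290, -87.0, -61.0, 184.0, 0.381), (300, 11.0, -20.0, -51.0, 0.128), (310, 10.0, -19.0, -58.0, 0.122), (330, 11.0, -17.0, -73.0, 0.107), (350, 16.0, -14.0, -92.0, 0.088)]
270 [(274, -70.0, -51.0, 186.0, 0.378), (280, 11.0, -20.0, -32.0, 0.146), (284, 10.0, -19.0, -35.0, 0.144), (290, 10.0, -19.0, -41.0, 0.138), (300, 10.0, -18.0, -50.0, 0.13), (310, 11.0, -16.0, -59.0, 0.121), (330, 7.0, -16.0, -65.0, 0.116), (350, -2.0, -17.0, -64.0, 0.119)]
276 [(274, -69.0, -45.0, 184.0, 0.375), (280, 10.0, -18.0, -30.0, 0.148), (284, 10.0, -17.0, -34.0, 0.145), (290, 10.0, -17.0, -40.0, 0.138), (300, 10.0, -16.0, -49.0, 0.13), (310, 9.0, -15.0, -54.0, 0.125), (330, 3.0, -15.0, -58.0, 0.123), (350, -4.0, -15.0, -61.0, 0.122)]
372 [(274, -70.0, 53.0, 186.0, 0.378), (280, 10.0, 21.0, -30.0, 0.148), (284, 11.0, 20.0, -36.0, 0.143), (290, 10.0, 20.0, -41.0, 0.138), (300, 11.0, 18.0, -51.0, 0.128), (310, 10.0, 17.0, -58.0, 0.122), (330, 6.0, 17.0, -64.0, 0.117), (350, 2.0, 17.0, -69.0, 0.113)]
378 [(274, -70.0, 59.0, 185.0, 0.377), (280, -76.0, 60.0, 185.0, 0.378), (284, nan, nan, nan, 0.0), (290, -87.0, 60.0, 184.0, 0.381), (300, 11.0, 20.0, -50.0, 0.129), (310, 10.0, 19.0, -58.0, 0.122), (330, 11.0, 17.0, -72.0, 0.107), (350, 17.0, 14.0, -93.0, 0.086)]
```

```bash
python3 - <<'E'
from h import *
c=ctrl.camera("side");W=cloud(c);p=ctrl.get_obs()["eef_pos"]
m=(abs(W[...,0]-p[0])<.06)&(abs(W[...,1]-p[1])<.03)&(W[...,2]>.2)&(W[...,2]<.45)
z=np.sort(W[m][:,2]);print(m.sum(),z[:10].round(4),p[2])
v,u=np.where(m);print(u.min(),u.max(),v.min(),v.max())
cv2.imwrite("pics/s1.png",cv2.resize(c["color"][100:260,250:400,::-1],None,fx=3.5,fy=3.5))
E
```

```text
1536 [0.293  0.2934 0.2936 0.2943 0.2946 0.2948 0.2948 0.2951 0.296  0.2964] 0.26452601999078207
286 330 128 192
```

View pics/s1.png

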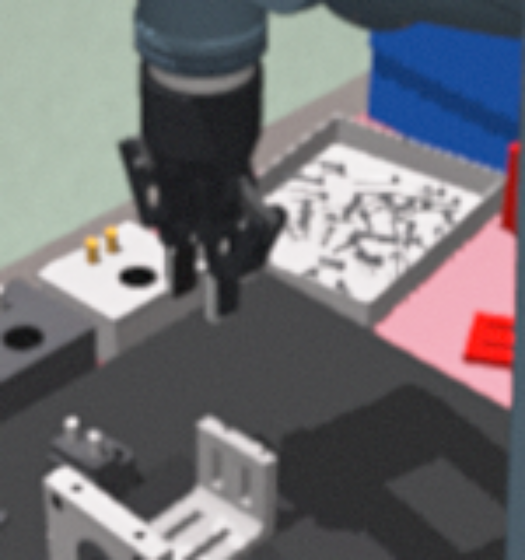

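Both cameras put the fingertips 29 mm short of the reported TCP (tip z ≈ eef z + 0.029), so I go by that and lower step by step, watching the force. I also turn 5° to square up with the foot.

```bash
python3 -m handwheel '[[[0,0,0.2,-0.058],[0,0,0.4,-0.058],[0,0,0.55,-0.058],[0,0,0.65,-0.058],[0,0,0.735,-0.058],[0,0,0.735,-0.058],[0,0,0.735,-0.058]]]'
python3 - <<'E'
from h import *
c=ctrl.camera("side");W=cloud(c);o=ctrl.get_obs();p=o["eef_pos"];q=o["eef_rot"]
m=(abs(W[...,0]-p[0])<.06)&(abs(W[...,1]-p[1])<.025)&(W[...,2]>.1)&(W[...,2]<.3)
print(np.sort(W[m][:,2])[:8].round(4),p.round(4),np.degrees(2*np.arctan2(q[2],q[1])))
E
```

```text
time_s: 3.7
eef_pos: [0.578, -0.0121, 0.1186]
eef_rot: [0.001, 0.696, 0.718, 0.0]
wrist_force: [-0.4, 0.3, 1.2]
opening: 0.351
grasp_force: 0.0
[0.146  0.1476 0.1478 0.1486 0.149  0.1498 0.1504 0.1511] [ 0.5782 -0.012   0.1188] 91.72605566318126
```

```bash
python3 -m handwheel '[[[-0.05,0,0,0],[-0.09,0,0,0],[-0.1,0,0,0],[-0.11,0,0,0],[-0.12,0,0,0],[-0.13,0,0,0],[-0.14,0,0,0],[-0.15,0,0,0],[-0.16,0,0,0],[-0.17,0,0,0]]]'
python3 - <<'E'
from h import *
c=ctrl.camera("side");W=cloud(c)
m=(abs(W[...,0]-.577)<.045)&(W[...,1]>-.1)&(W[...,1]<.05)&(W[...,2]>.084)&(W[...,2]<.12)
p=W[m&(W[...,1]>-.03)];print(np.polyfit(p[:,1],p[:,2],1),np.percentile(p[:,1],[1,99]))
E
```

```text
time_s: 5.0
eef_pos: [0.5784, -0.0458, 0.1176]
eef_rot: [0.0, 0.696, 0.718, -0.0]
wrist_force: [-0.8, 3.0, 3.3]
opening: 0.351
grasp_force: 1.6
[0.13788807 0.10178357] [-0.02933696  0.03172872]
```

The upright has tilted about 8° with 3 N of push, so the plate is turning over its heel. I keep going along the arc.

```bash
python3 -m handwheel '[[[-0.015,0,0,0],[-0.03,0,0,0],[-0.045,0,0,0],[-0.06,0,0,0],[-0.075,0,0.005,0],[-0.09,0,0.01,0],[-0.105,0,0.015,0],[-0.12,0,0.02,0],[-0.135,0,0.03,0],[-0.15,0,0.035,0]]]'
python3 - <<'E'
from h import *
c=ctrl.camera("side");W=cloud(c)
m=(abs(W[...,0]-.577)<.045)&(W[...,1]>-.1)&(W[...,1]<.06)&(W[...,2]>.09)&(W[...,2]<.17)
p=W[m&(W[...,1]>-.025)];print(len(p),np.degrees(np.arctan(np.polyfit(p[:,1],p[:,2],1)[0])),np.percentile(p,[1,99],axis=0).round(3).tolist())
E
```

```text
time_s: 6.3
eef_pos: [0.5794, -0.0758, 0.1105]
eef_rot: [0.0, 0.696, 0.718, 0.0]
wrist_force: [-0.1, 1.9, 0.7]
opening: 0.349
grasp_force: 0.5
222 29.311591497407704 [[0.542, -0.024, 0.117], [0.61, 0.016, 0.147]]
```

```bash
python3 -m handwheel '[[[-0.015,0,0.01,0],[-0.03,0,0.02,0],[-0.042,0,0.03,0],[-0.054,0,0.04,0],[-0.066,0,0.05,0],[-0.078,0,0.06,0],[-0.088,0,0.068,0],[-0.098,0,0.076,0],[-0.108,0,0.08,0],[-0.118,0,0.08,0]]]'
python3 - <<'E'
from h import *
c=ctrl.camera("side");W=cloud(c)
m=(abs(W[...,0]-.577)<.045)&(W[...,1]>-.06)&(W[...,1]<.06)&(W[...,2]>.1)&(W[...,2]<.19)
p=W[m];print(len(p),np.percentile(p,[1,50,99],axis=0).round(3).tolist())
cv2.imwrite("pics/s2.png",cv2.resize(c["color"][160:320,230:400,::-1],None,fx=3.5,fy=3.5))
E
```

```text
time_s: 7.6
eef_pos: [0.58, -0.0992, 0.0945]
eef_rot: [-0.0, 0.696, 0.718, -0.0]
wrist_force: [0.3, 0.0, -0.9]
opening: 0.35
grasp_force: 0.0
206 [[0.545, -0.06, 0.1], [0.583, -0.059, 0.139], [0.609, -0.055, 0.173]]
```

View pics/s2.png

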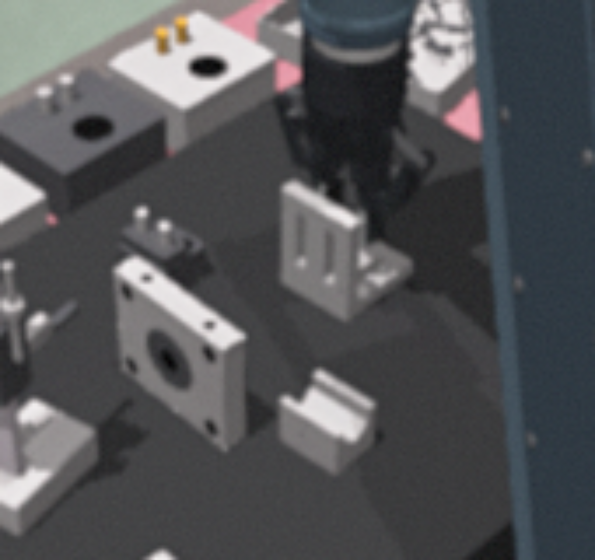

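Side view: the plate stands on its foot (crop px 325,250), upright face towards the mould plate (180,350). Next: raise, go behind the toe, turn back square to the mould plate, and measure from the wrist.

```bash
python3 -m handwheel '[[[0,0,-0.2,0],[0,0,-0.4,0],[0,0,-0.6,0],[-0.2,0,-0.6,0.058],[-0.4,0,-0.6,0.058],[-0.4,0,-0.6,0.058],[-0.4,0,-0.6,0.058]]]'
python3 - <<'E'
from h import *
c,T,W,o=wlook();np.savez("w1.npz",W=W,T=T);g=W[...,2];q=o["eef_rot"]
print(o["eef_pos"].round(4),np.degrees(2*np.arctan2(q[2],q[1])),"gran",np.nanmedian(g[abs(g-.08)<.01]))
far=T[...,0]>.02
near=abs(W[...,0]-.577)<.06
rect(W,far&(abs(g-.175)<.005)&(abs(W[...,1]-.08)<.05)&(abs(W[...,0]-.577)<.1),"mould")
rect(W,far&(abs(g-.17)<.004)&(abs(W[...,1]+.06)<.03)&near,"upright top")
rect(W,far&(abs(g-.092)<.004)&(abs(W[...,1]+.1)<.05)&near,"foot")
cv2.imwrite("pics/w1.png",c["color"][...,::-1])
m=(T[...,2]<.03)&(T[...,2]>-.06)&(abs(T[...,0])<.02)&(abs(T[...,1])<.05);print("tip",np.nanmax(T[m][:,2]))
E
```

```text
time_s: 8.52
eef_pos: [0.5823, -0.1787, 0.2144]
eef_rot: [-0.0, 0.727, 0.687, 0.0]
wrist_force: [0.4, 0.4, -0.1]
opening: 0.349
grasp_force: 0.0
[ 0.5823 -0.1787  0.2144] 86.74014928022957 gran 0.07950332164166289Traceback (most recent call last):
  File "<stdin>", line 6, in <module>
  File "h.py", line 17, in rect
    p=W[m]; r=cv2.minAreaRect((p[:,:2]*1000).astype(np.float32)); print(name,len(p),"z",np.percentile(p[:,2],[5,50,95]).round(4),"c",np.round(r[0],1),"sz",np.round(r[1],1),"ang",round(r[2],2))
                                                                                        ~~~~~~~~~~~~~^^^^^^^^^^^^^^^^^^
    return _quantile_unchecked(
        a, q, axis, out, overwrite_input, method, keepdims, weights)
    return _ureduce(a,
                    func=_quantile_ureduce_func,
    ...<5 lines>...
                    overwrite_input=overwrite_input,
                    method=method)
    r = func(a, **kwargs)
    result = _quantile(arr,
                       quantiles=q,
    ...<2 lines>...
                       out=out,
                       weights=wgt)
    slices_having_nans = np.isnan(arr[-1, ...])
                                  ~~~^^^^^^^^^
IndexError: index -1 is out of bounds for axis 0 with size 0
```

```bash
python3 - <<'E'
from h import *
d=np.load("w1.npz");W=d["W"];T=d["T"];g=W[...,2]
near=abs(W[...,0]-.577)<.06;far=T[...,0]>-.05
for n,z,y in(("top",.17,-.06),("foot",.092,-.1)):
    m=(abs(g-z)<.005)&(abs(W[...,1]-y)<.05)&near&(T[...,2]>0)
    print(n,m.sum()); 
    if m.sum()>10: rect(W,m,n)
c=ctrl.camera("side");W=cloud(c);g=W[...,2]
m=(abs(W[...,0]-.577)<.045)&(W[...,1]>-.07)&(W[...,1]<.04)&(g>.1)&(g<.165)
p=W[m];print("face ang",np.degrees(np.arctan(np.polyfit(p[:,0],p[:,1],1)[0])),p.mean(0),np.percentile(p[:,0],[0.5,99.5]))
m=(abs(g-.17)<.004)&(abs(W[...,0]-.577)<.06)&(abs(W[...,1]+.06)<.03);rect(W,m,"side top")
c=ctrl.camera("top");W=cloud(c);g=W[...,2]
for n,z,y in(("top",.17,-.06),("foot",.092,-.1),("mould",.175,.08)):
    m=(abs(g-z)<.006)&(abs(W[...,1]-y)<.045)&(abs(W[...,0]-.577)<.08);rect(W,m,n) if m.sum()>10 else print(n,"hidden")
E
```

```text
top 2394
top 2394 z [0.1679 0.1694 0.1706] c [577.1 -65.3] sz [65.2 12.9] ang 1.3
foot 5716
foot 5716 z [0.0902 0.0915 0.0939] c [ 578.  -102.8] sz [65.6 63.9] ang 0.93
face ang 2.6267246040105254 [ 0.57492769 -0.06122382  0.13217529] [0.54402951 0.61029348]
side top 110 z [0.1665 0.1712 0.1736] c [578.  -64.2] sz [65.3 16. ] ang 1.95
top 139 z [0.1664 0.1713 0.1749] c [578.3 -62.6] sz [12.  64.5] ang 89.9
foot 204 z [0.0864 0.0919 0.097 ] c [ 600.  -100.2] sz [105.3  87.1] ang 0.18
mould 394 z [0.171  0.1764 0.1802] c [573.2  83.1] sz [ 20.7 110.5] ang 87.06
```

```bash
python3 -m handwheel '[[[0,-0.018,0.25,0],[0,-0.018,0.5,0],[0,-0.018,0.65,0],[0,-0.018,0.72,0],[0,-0.018,0.75,0],[0,-0.018,0.77,0],[0,-0.018,0.78,0],[0,-0.018,0.78,0]]]'
python3 - <<'E'
from h import *
c,T,W,o=wlook()
m=(T[...,2]<.01)&(T[...,2]>-.07)&(abs(T[...,0])<.02)&(abs(T[...,1])<.035);print("tip",np.nanpercentile(W[m][:,2],[0,.5,1]),o["eef_pos"].round(4))
E
```

```text
time_s: 9.68
eef_pos: [0.5792, -0.1791, 0.0592]
eef_rot: [0.001, 0.727, 0.687, 0.0]
wrist_force: [0.1, -0.1, -0.2]
opening: 0.348
grasp_force: 0.0
tip [0.07755082 0.07809215 0.07822792] [ 0.5792 -0.1791  0.0592]
```

```bash
python3 -m handwheel '[[[0.05,0,0.01,0],[0.1,0,0.01,0],[0.13,0,0.01,0],[0.15,0,0.01,0],[0.17,0,0.01,0],[0.19,-0.002,0.01,0],[0.21,-0.004,0.01,0],[0.23,-0.006,0.01,0],[0.25,-0.008,0.01,0],[0.27,-0.01,0.01,0]]]'
python3 -m handwheel '[[[0.02,-0.002,0,0],[0.04,-0.004,0,0],[0.06,-0.006,0,0],[0.08,-0.009,0,0],[0.1,-0.011,0,0],[0.12,-0.013,0,0],[0.14,-0.015,0,0],[0.16,-0.017,0,0],[0.18,-0.02,0,0],[0.2,-0.022,0,0]]]'
cat > m.py <<'E'
from h import *
o=ctrl.get_obs();q=o["eef_rot"];print(o["eef_pos"].round(4),np.degrees(2*np.arctan2(q[2],q[1])),o["wrist_force"].round(1))
c=ctrl.camera("top");W=cloud(c);g=W[...,2];M=(abs(W[...,0]-.577)<.08)
for n,z,a,b in(("top",.17,-.1,.068),("mould",.175,.066,.12)):
    m=(abs(g-z)<.007)&(W[...,1]>a)&(W[...,1]<b)&M;rect(W,m,"T "+n) if m.sum()>10 else print(n,"hidden")
c=ctrl.camera("side");W=cloud(c);g=W[...,2];M=(abs(W[...,0]-.577)<.08)
for n,z,a,b in(("top",.17,-.1,.066),("mould",.175,.066,.12)):
    m=(abs(g-z)<.005)&(W[...,1]>a)&(W[...,1]<b)&M;rect(W,m,"S "+n) if m.sum()>10 else print(n,"hidden")
c,T,W,o=wlook();g=W[...,2];M=(abs(W[...,0]-.577)<.08)&(T[...,0]>.02)
cv2.imwrite(f"pics/w{int(o['time_s']*10)}.png",c["color"][...,::-1])
for n,z,a,b in(("top",.17,-.1,.068),("mould",.175,.066,.12)):
    m=(abs(g-z)<.003)&(W[...,1]>a)&(W[...,1]<b)&M;rect(W,m,"W "+n) if m.sum()>10 else print(n,"hidden")
E
python3 m.py
```

```text
time_s: 10.98
eef_pos: [0.5801, -0.1246, 0.0567]
eef_rot: [0.0, 0.727, 0.687, 0.0]
wrist_force: [0.5, -4.0, -0.6]
opening: 0.355
grasp_force: 1.9
time_s: 12.22
eef_pos: [0.5778, -0.0844, 0.0567]
eef_rot: [0.0, 0.727, 0.687, -0.0]
wrist_force: [0.3, -4.4, 0.6]
opening: 0.348
grasp_force: 2.2
[ 0.5778 -0.0844  0.0567] 86.76365823533524 [ 0.3 -4.4  0.6]
T top 27 z [0.1668 0.1726 0.1764] c [566.5 -40. ] sz [123.3  19. ] ang 46.9
T mould 403 z [0.1713 0.1763 0.1807] c [573.3  83. ] sz [ 20.2 110.5] ang 87.19
S top 224 z [0.1657 0.1708 0.1744] c [577.8 -40.5] sz [128.7  95.4] ang 3.81
S mould 336 z [0.1714 0.1759 0.1787] c [571.2  81.1] sz [ 24.4 113.2] ang 87.16
W top 19052 z [0.1681 0.1692 0.1703] c [579.6  -4.3] sz [12.8 66.7] ang 86.67
mould hidden
```

Wrist measurement: the plate is now square (86.7° against 87°), 69 mm to go and about 13 mm to correct sideways.

```bash
python3 -m handwheel '[[[0.02,-0.005,0,0],[0.04,-0.01,0,0],[0.06,-0.015,0,0],[0.08,-0.02,0,0],[0.1,-0.025,0,0],[0.12,-0.03,0,0],[0.14,-0.035,0,0],[0.16,-0.04,0,0],[0.18,-0.045,0,0],[0.2,-0.05,0,0]]]'
python3 m.py
```

```text
time_s: 13.62
eef_pos: [0.57, -0.0438, 0.0566]
eef_rot: [-0.0, 0.727, 0.687, -0.0]
wrist_force: [0.7, -3.8, 0.3]
opening: 0.357
grasp_force: 2.0
[ 0.57   -0.0438  0.0566] 86.76242890690817 [ 0.7 -3.8  0.3]
T top 14 z [0.1696 0.174  0.1764] c [553.9   2. ] sz [124.3  22.2] ang 49.15
T mould 404 z [0.1714 0.1765 0.1807] c [573.3  82.9] sz [ 20.3 110.7] ang 87.43
S top 232 z [0.1659 0.1706 0.174 ] c [571.1  -0.7] sz [128.8  92.1] ang 1.39
S mould 337 z [0.1717 0.1762 0.1787] c [571.8  81.4] sz [ 24.6 112.3] ang 87.1
W top 18616 z [0.1681 0.1693 0.1703] c [572.   36.3] sz [12.9 66.9] ang 86.6
mould hidden
```

```bash
python3 -m handwheel '[[[0.02,-0.004,0,0],[0.04,-0.008,0,0],[0.06,-0.012,0,0],[0.08,-0.015,0,0],[0.095,-0.015,0,0],[0.105,-0.015,0,0],[0.112,-0.015,0,0],[0.118,-0.015,0,0],[0.122,-0.015,0,0],[0.125,-0.015,0,0]]]'
python3 m.py
```

```text
time_s: 15.02
eef_pos: [0.5684, -0.019, 0.0565]
eef_rot: [-0.0, 0.727, 0.687, -0.0]
wrist_force: [0.4, -3.9, -0.5]
opening: 0.349
grasp_force: 2.0
[ 0.5684 -0.019   0.0565] 86.75746183559167 [ 0.4 -3.9 -0.5]
T top 14 z [0.1706 0.1732 0.1761] c [522.  -14.9] sz [ 5.4 23.2] ang 0.81
T mould 273 z [0.1713 0.1764 0.1807] c [575.2  83.1] sz [ 20.  104.8] ang 87.11
S top 196 z [0.1662 0.171  0.1743] c [569.1  20.4] sz [128.   91.1] ang 0.75
S mould 330 z [0.1715 0.1759 0.1789] c [572.2  79.1] sz [ 27.1 113.9] ang 87.97
W top 18233 z [0.1681 0.1692 0.1703] c [570.4  60.7] sz [12.9 66.7] ang 86.86
mould hidden
```

```bash

python3 -m handwheel '[[[0.005,0,0,0],[0.01,0,0,0],[0.01,0,0,0]]]' | grep -E "eef_pos|wrist"
python3 -m handwheel '[[[0.004,0,0,0],[0.005,0,0,0],[0.005,0,0,0]]]' | grep -E "eef_pos|wrist"
python3 -m handwheel '[[[0.004,0,0,0],[0.005,0,0,0],[0.005,0,0,0]]]' | grep -E "eef_pos|wrist"
```

```text
eef_pos: [0.5686, -0.0168, 0.0566]
wrist_force: [0.6, -2.1, -0.7]
eef_pos: [0.5686, -0.016, 0.0566]
wrist_force: [-0.7, -3.9, -1.0]
eef_pos: [0.5686, -0.0149, 0.0565]
wrist_force: [0.2, -3.1, -1.9]
```

```bash

python3 -m handwheel '[[[0.004,0,0,0],[0.005,0,0,0]]]' | grep -E "eef_pos|wrist"
python3 -m handwheel '[[[0.004,0,0,0],[0.005,0,0,0]]]' | grep -E "eef_pos|wrist"
python3 m.py | grep -E "mould|W"
python3 - <<'E'
from h import *
c=ctrl.camera("side");cv2.imwrite("pics/s3.png",cv2.resize(c["color"][210:330,240:380,::-1],None,fx=5,fy=5,interpolation=cv2.INTER_CUBIC))
E
```

```text
eef_pos: [0.5688, -0.0142, 0.0566]
wrist_force: [-0.1, -4.9, -2.4]
eef_pos: [0.569, -0.014, 0.0567]
wrist_force: [0.2, -7.5, -2.2]
T mould 179 z [0.1713 0.1766 0.1805] c [584.5  83. ] sz [19.7 86.6] ang 87.12
S mould 337 z [0.1715 0.1759 0.1786] c [571.3  79.4] sz [ 28.  111.8] ang 87.6
W top 17244 z [0.1682 0.1693 0.1703] c [570.5  62.8] sz [10.3 66.9] ang 89.98
mould hidden
```

View pics/s3.png

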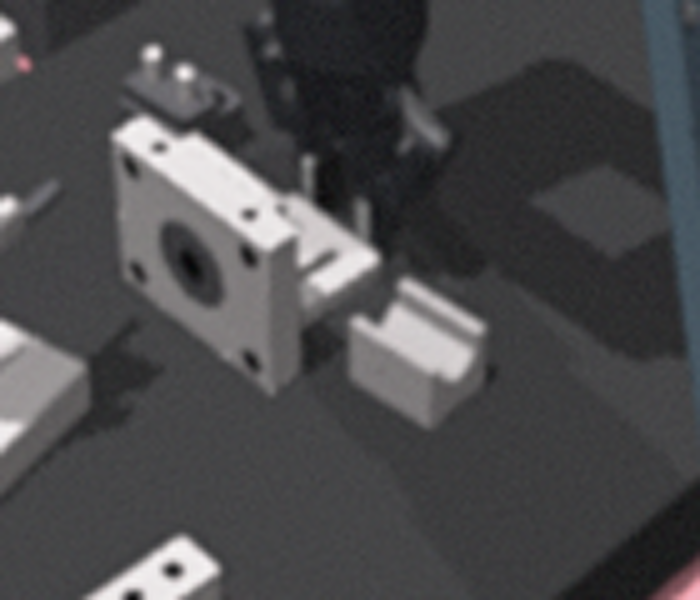

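Side crop: the upright top (235,165) sits flush behind the mould plate top (200,180), roughly centred. The force rose from 4 to 7.5 N and the tool stopped, so they touch. Retreat and check.

```bash

python3 -m handwheel '[[[-0.03,0,0,0],[-0.1,0,0,0],[-0.3,0,0,0],[-0.3,0,-0.2,0],[-0.3,0,-0.5,0],[-0.6,0,-0.8,0],[-0.6,0,-0.8,0],[-0.6,0,-0.8,0],[-0.6,0,-0.8,0]]]'
python3 - <<'E'
from h import *
for n in("wrist","top","side"):
    if n=="wrist": c,T,W,o=wlook()
    else: c=ctrl.camera(n);W=cloud(c)
    g=W[...,2]; w=(abs(W[...,0]-.572)<.08)
    if n=="wrist": w&=(T[...,0]>.03)
    zm=np.nanmedian(g[w&(W[...,1]>.076)&(W[...,1]<.09)&(g>.165)&(g<.185)]) if n!="wrist" else .1745
    m=w&(W[...,1]>.04)&(W[...,1]<.11)&(g>.163)&(g<.182); rect(W,m,n+" both") if m.sum()>10 else print(n,"none")
    if n=="wrist":
        rect(W,m&(g<.1718),"plate");rect(W,m&(g>.1725),"mould") if (m&(g>.1725)).sum()>10 else None
    m=(abs(g-.092)<.004)&w&(W[...,1]>-.03)&(W[...,1]<.06); rect(W,m,n+" foot") if m.sum()>10 else None
c=ctrl.camera("top");cv2.imwrite("pics/t9.png",cv2.resize(c["color"][150:300,180:340,::-1],None,fx=4,fy=4,interpolation=cv2.INTER_CUBIC))
E
```

```text
time_s: 18.12
eef_pos: [0.5608, -0.1316, 0.2142]
eef_rot: [-0.002, 0.727, 0.687, -0.0]
wrist_force: [-1.0, -1.1, 0.3]
opening: 0.348
grasp_force: 0.0
wrist noneTraceback (most recent call last):
  File "<stdin>", line 10, in <module>
  File "h.py", line 17, in rect
    p=W[m]; r=cv2.minAreaRect((p[:,:2]*1000).astype(np.float32)); print(name,len(p),"z",np.percentile(p[:,2],[5,50,95]).round(4),"c",np.round(r[0],1),"sz",np.round(r[1],1),"ang",round(r[2],2))
                                                                                        ~~~~~~~~~~~~~^^^^^^^^^^^^^^^^^^
    return _quantile_unchecked(
        a, q, axis, out, overwrite_input, method, keepdims, weights)
    return _ureduce(a,
                    func=_quantile_ureduce_func,
    ...<5 lines>...
                    overwrite_input=overwrite_input,
                    method=method)
    r = func(a, **kwargs)
    result = _quantile(arr,
                       quantiles=q,
    ...<2 lines>...
                       out=out,
                       weights=wgt)
    slices_having_nans = np.isnan(arr[-1, ...])
                                  ~~~^^^^^^^^^
IndexError: index -1 is out of bounds for axis 0 with size 0
```

Move higher and nearer so that the wrist sees both plates, then measure.

```bash

python3 -m handwheel '[[[0,0,-0.35,0],[0,0,-0.35,0],[0.35,0,-0.35,0],[0.35,0,-0.35,0],[0.35,0,-0.35,0],[0.35,0,-0.35,0]]]' | grep eef
python3 - <<'E'
from h import *
c,T,W,o=wlook();g=W[...,2]; w=(abs(W[...,0]-.572)<.08)&(T[...,0]>.03)&(W[...,1]>.04)&(W[...,1]<.11)&(g>.163)&(g<.182)
for n,m in(("plate",w&(g<.1718)),("mould",w&(g>.1725))): rect(W,m,n) if m.sum()>10 else print(n,"none")
col=(W[...,0]);
for x in(.545,.57,.595):
    b=w&(abs(W[...,0]-x)<.003); p=W[b]; h=[(round(y,3),round(float(np.median(p[abs(p[:,1]-y)<.001,2])),4)) for y in np.arange(.054,.095,.004) if (abs(p[:,1]-y)<.001).sum()>2];print(x,h)
cv2.imwrite("pics/w9.png",cv2.resize(c["color"][:320,200:440,::-1],None,fx=1.8,fy=1.8))
E
```

```text
eef_pos: [0.5657, -0.0635, 0.2857]
eef_rot: [-0.0, 0.727, 0.687, -0.0]
plate 1666 z [0.1651 0.1693 0.1708] c [570.4  65.3] sz [ 13.7 108.8] ang 87.55
mould 3550 z [0.1731 0.1744 0.1756] c [571.2  81.2] sz [ 21.1 110.2] ang 87.36
0.545 [(np.float64(0.062), 0.1697), (np.float64(0.066), 0.1692), (np.float64(0.07), 0.1696), (np.float64(0.074), 0.1742), (np.float64(0.078), 0.1747), (np.float64(0.082), 0.1746), (np.float64(0.086), 0.1743), (np.float64(0.09), 0.1742)]
0.57 [(np.float64(0.058), 0.1669), (np.float64(0.062), 0.1698), (np.float64(0.066), 0.1694), (np.float64(0.07), 0.1694), (np.float64(0.074), 0.1745), (np.float64(0.078), 0.1746), (np.float64(0.082), 0.1748), (np.float64(0.086), 0.1744), (np.float64(0.09), 0.1743)]
0.595 [(np.float64(0.058), 0.1686), (np.float64(0.062), 0.1693), (np.float64(0.066), 0.1695), (np.float64(0.07), 0.1722), (np.float64(0.074), 0.1745), (np.float64(0.078), 0.1742), (np.float64(0.082), 0.1742), (np.float64(0.086), 0.1743), (np.float64(0.09), 0.1741)]
```

View pics/w9.png

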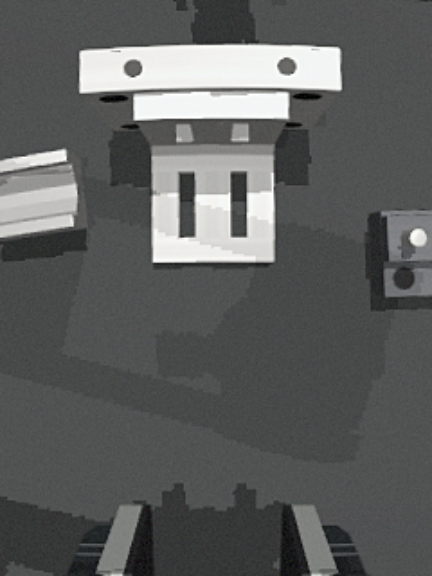

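Wrist view: the upright top (211,106) lies flat along the mould plate (210,70) with no gap and is centred; the mould plate has moved under 1 mm. Handing in.

```bash
python3 -c "
from bench import ctrl
print(ctrl.hand_in())"
```

```text
the job is handed in; nothing more can be done
None
```

I handed the job in: the angle plate stands upright on its foot, flat against the mould plate with no visible gap and centred on its width, the mould plate moved under 1 mm, and the robot touches nothing; no verdict came back.

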